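# Lay up a channel joint and set the welding current

### The job

Get the next practice weld ready. Lay the loose bright steel channel, open side down, centred along the seam of the two rusty open-up channels, so that one of its flanges sits down in each trough and it lies square, its ends about even with theirs, and let go of it. On the yellow remote control first turn the grey outer knob so that its white line points at the red dot, without turning the small blue inner knob, and then turn the inner knob so that its white line points at the green dot, without shifting the outer one; leave the spray can, tube stub, tin and hammer where they are.

Things in the scene. Friction and masses are not known exactly. Their poses are not given: they have to be found in the camera images.
- remote: Yellow remote-control box with black top panel, 120 (x) x 100 (y) x 50 mm high, fixed to the bench. Origin at the centre of its underside, z up. The common axis of the two knobs is vertical through the origin.
- outer_knob (a joint): Grey outer knob (current): thin skirt of 62 mm diameter from 50 to 53.5 mm above the bench, then a ribbed round grip of 54 mm diameter from 53.5 to 76 mm. Angle in rad, positive counterclockwise seen from above; at 0 its white line points along the remote's +x, so the line's direction is the remote's yaw plus this value. Stops at -2.6 and +2.6. Dry friction about 0.08 N m, no spring: it stays where left.
- outer_pointer (a point): Point on the extension of the outer knob's white line, 38 mm from the axis and 52 mm above the bench (just over the panel, where the dots lie); turns with the outer knob.
- inner_knob (a joint): Small blue inner knob (arc force), 26 mm diameter, from 76 to 98 mm above the bench, standing in the middle of the outer one. Angle, zero and stops as for the outer knob; dry friction about 0.03 N m; stays where left. White line on its top.
- inner_pointer (a point): Point in the air on the extension of the inner knob's white line, 38 mm from the axis, 98 mm above the bench; turns with the inner knob.
- red_dot: Red setting dot, 9 mm diameter, 2 mm thick, on the remote's black panel, 37 to 41 mm from the knob axis, to the left or right of the knobs. Origin at the centre of its underside. The target for the outer knob's white line.
- green_dot: The same in green, on the opposite side: the target for the inner knob's white line.
- pair: Two rusty steel channels fixed to the bench side by side, open upwards, touching along a seam. Each is 130 mm long (x), 60 mm wide, 30 mm high, walls and web 4 mm; together 120 mm wide (y). Origin at the bench, below the middle of the seam; x along the seam. Trough floors are 4 mm above the bench, the troughs run from y = 4 to 56 mm and from -4 to -56 mm.
- cover: Loose bright steel channel, open downwards, 120 mm long (x), 50 mm wide (y), 40 mm high, walls and web 4 mm, about 0.5 kg. Origin at the centre of its underside (level with the flange edges), z up; starts standing on its flanges on the bench. Seated, its origin is 4 mm above the bench.
- can: White spray can with red cap, 55 mm diameter, 190 mm tall, loose, standing close beside the remote on one side (its axis 112 to 130 mm from the knob axis). Origin at the centre of its underside. Do not move.
- stub: Rusty tube stub, 50 mm diameter, 70 mm tall, loose, standing on the other side of the remote. Origin at the centre of its underside. Do not move.
- tin: Round green tin with metal lid, 72 mm diameter, 80 mm tall, loose, standing beside the robot-side end of the pair, 108 to 130 mm from its origin. Origin at the centre of its underside. Do not move.
- hammer: Hammer lying on the bench beyond the work, 260 mm long along its own x. Do not move.
Things that resemble listed ones, but are neither listed nor needed, are in the scene too. What is shaped like the cover but pink or purple is not meant.

How it is judged (in metres and radians):
On the way, in this order (a step that is already met when the one before it is completed fails the run):
1. the outer knob's pointer is at the red dot (6.5 mm) and the inner knob is still within 0.15 rad of where it started (horizontal distance between outer_pointer and red_dot below 0.0065 m and distance of inner_pointer from where it was at the start of the episode below 0.0057 m), for 0.2 s.
2. the inner knob's pointer is at the green dot (6.5 mm) and the outer knob's is still at the red one (horizontal distance between outer_pointer and red_dot below 0.0065 m and horizontal distance between inner_pointer and green_dot below 0.0065 m), for 0.2 s.
At the end, for the whole second after the job is handed in: Channel at rest open side down in both troughs: within 12 mm across and along, 0.12 rad square, level within 0.06 rad, underside 1-7 mm above bench. Outer pointer within 6.5 mm of red dot, inner of green; can, stub, tin, hammer within 20 mm of their places, the first three upright (all of step 2 and x of cover in the frame of pair between -0.012 and 0.012 m and y of cover in the frame of pair between -0.012 and 0.012 m and z of cover in the frame of pair between 0.001 and 0.007 m and angle between the x axis of cover and the x axis of pair, either way round below 0.12 rad and angle between cover's own z axis and vertical below 0.06 rad and linear speed of cover below 0.02 m/s and velocity of joint outer_knob between -0.05 and 0.05 rad/s and velocity of joint inner_knob between -0.05 and 0.05 rad/s and distance of each of can, stub, tin, hammer from where it was at the start of the episode below 0.02 m and angle between each of can, stub, tin's own z axis and vertical below 0.1 rad); the robot touches nothing.
It fails at once if the spray can is pushed more than 20 mm (distance of can from where it was at the start of the episode above 0.02 m).
It fails at once if the tube stub is pushed more than 20 mm (distance of stub from where it was at the start of the episode above 0.02 m).
It fails at once if the tin is pushed more than 20 mm (distance of tin from where it was at the start of the episode above 0.02 m).
It fails at once if the hammer is pushed more than 20 mm (distance of hammer from where it was at the start of the episode above 0.02 m).
It also fails if it takes over 72 s, if anything falls off the work surface, if the arm or the gripper's body presses on something with over 40 N, if the wrist force passes 120 N, or if a joint passes its speed limit or range.

### The arm

A 7-joint arm with a two-finger parallel gripper is mounted at the origin on the work surface. World frame = base frame: x ahead of the robot, y to its left, z up, the work surface at z = 0. Lengths are in m, angles in degrees, forces in N, time in s.
With the tool pointing down it reaches from about 0.425 to 0.875 m from the base axis. Payload 4.7 kg.
Tool frame: the origin (TCP) lies at the very end of the fingers, on their centre line; the grasp point (between the pads) lies 19 mm behind it (env.grasp_offset is the distance from the TCP to the grasp point, in m); z points along the fingers, y is the line along which they close (so a half turn about z gives the same grasp; the last joint's range is limited). The gripper opens to 87 mm and grips with 3 to 60 N. Pads are 19 mm wide; open, the fingers measure 117 mm over their backs; the gripper's body (75 mm by 190 mm) begins 51 mm behind the grasp point.
Start: joints at [65.151, 18.392, -4.016, 83.108, 1.295, 78.541, -3.26], TCP at [0.281, -0.586, 0.185] pointing down, gripper open.
Joint ranges: [-163.93, 163.93], [-17.29, 119.83], [-79.2, 71.16], [3.27, 140.29], [-89.18, 269.18], [5.43, 117.66], [-154.24, 154.24]. Speed limits (degrees/s): [147.25, 147.25, 180, 180, 180, 180, 180].

### API

Orientations are given as [roll, pitch, yaw] about the fixed x, y, z axes, in that order (R = Rz(yaw) Ry(pitch) Rx(roll)).
In Python, from cell import env gives the robot as it stands. The module is installed in compiled form; this text tells all that it offers.
- The arm moves only by the tool drive_tool, never from a script. Its argument "moves" is one flat list of numbers, 5 for each row, row after row: the shift along the tool's x, y, z in units of 40 mm (1.0 is 40 mm), then the turn about the tool's z in units of 10 degrees (1.0 is 10 degrees), then the finger opening in mm, from 0 to 87. A call has 1 to 5 rows; each row is the pose to reach, as a shift and turn from the pose commanded when the call began, along the tool's axes at that moment; what a row does not reach only later rows make up. A row lasts 1/8 s, in which the tool goes at most 62.5 mm and 10.7 degrees, less where a joint would pass 70% of its speed; a pose out of reach is approached as far as the arm can. A call with a gripper value outside its range is refused whole. The fingers move at their own pace and stop on an object; "squeeze" is the grip in N (left out, the last holds). Time passes only in rows, so rows that repeat a pose let the fingers close. It gives the time, the measured TCP pose, the force, the opening and the grip force at its end, in the units of the state.
- env.get_obs(): the state, without advancing time (a new reading comes with each control period).
- env.read_camera(name): name is "side" or "top"; returns (picture, depth): 480x640x3 uint8, red, green, blue; 480x640 float32, m along the optical axis (not along the pixel's ray), 0 where there is no reading.
- env.camera_model(name): a dict with "K" (3x3 intrinsics, pixels), "k1" (the pictures are not rectified: a ray, as slopes to the right and down, at radius r is drawn at 1 + k1 r^2 times it, then the intrinsics apply), "rvec" (rotation vector, rad) and "tvec" (3), from world to camera coordinates, as OpenCV has them. Camera axes: x right, y down, z forward; pixel columns grow to the right and rows downward; lengths in m; the calibration is good to about 2 mm. A picture is of the moment at which its call begins. camera_model takes no time and is no camera call.
- env.sign_off(): hands the job in; it is judged then, once.
The state is a dict: "time_s": time; "qpos": joint angles; "joint_velocities": joint speeds; "effort": joint torques, N m; "tool_pos": TCP position; "tool_rot": TCP orientation; "force": force on the tool from outside, world axes, zero at the start; "wrist_torque": the same for the moment, N m; "grip_width": finger opening in m; "grasp_force": force on a finger pad.
Only numpy, scipy, OpenCV 4.12 (cv2) and the standard library are available. Lean on these libraries where they do the work, as an engineer would, in place of code of your own. Each camera call takes 0.05 s, during which the arm holds its last target. There are 200 camera calls.

## Working session

There is one attempt and no reset: what is moved stays moved. The work goes in short steps, Python scripts to look and compute and a tool call to move; the robot and the scene stay as the last step left them, time stands still between calls to the robot, and variables do not carry over. Pictures are saved under pics/ and viewed, at most 10 in all, crops included, and the job is handed in when it is done.

Besides the shell and the picture viewer there is one more tool, called after "Request:" as name(argument=value, ...), one argument or row to a line, values as JSON. drive_tool: Moves the arm, as the interface text tells. Its arguments: {"type":"object","properties":{"moves":{"type":"array","items":{"type":"number"}},"squeeze":{"type":"number"}},"required":["moves"]}

```bash
mkdir -p pics; cat > h.py <<'E'
import numpy as np, cv2
from cell import env
def cam(n):
    c=env.camera_model(n); R=cv2.Rodrigues(np.array(c['rvec'],float))[0]; return np.array(c['K'],float),float(c['k1']),R,np.array(c['tvec'],float).ravel()
def rays(n,px):
    K,k1,R,t=cam(n); px=np.array(px,float).reshape(-1,1,2)
    u=cv2.undistortPoints(px,K,np.array([k1,0,0,0.])).reshape(-1,2)
    return -R.T@t,(np.c_[u,np.ones(len(u))])@R
def onz(n,px,z):
    o,d=rays(n,px); return o+d*((z-o[2])/d[:,2])[:,None]
def proj(n,P):
    K,k1,R,t=cam(n); return cv2.projectPoints(np.array(P,float).reshape(-1,1,3),cv2.Rodrigues(R)[0],t,K,np.array([k1,0,0,0.]))[0].reshape(-1,2)
def cloud(n,dep):
    v,u=np.mgrid[:480,:640]; o,d=rays(n,np.c_[u.ravel(),v.ravel()])
    return (o+d*dep.reshape(-1,1)).reshape(480,640,3)
def take(n,tag):
    p,d=env.read_camera(n); cv2.imwrite(f'pics/{tag}.png',p[:,:,::-1]); np.savez(f'/tmp/{tag}.npz',p=p,d=d); return p,d
E
python3 - <<'E'
from h import *
for n in('top','side'):
    take(n,n+'0'); K,k1,R,t=cam(n); print(n,K[0,0],k1,-R.T@t,R[2])
o=env.get_obs(); print(o['time_s'],o['tool_pos'],o['tool_rot'],o['grip_width'])
E
```

```text
top 549.8926432978475 -0.12029410710807252 [ 0.34057958 -0.06226294  1.213212  ] [ 0.21267752  0.01814031 -0.97695404]
side 473.78822882571586 -0.05233196503235595 [ 0.36305384 -0.58381393  0.77930275] [ 0.23799521  0.57601247 -0.78202807]
0.1 [ 0.28116651 -0.58542886  0.18379047] [-1.79903963e+02  4.06407977e-03  2.56602764e+01] 0.08673905632704616
```

View pics/top0.png

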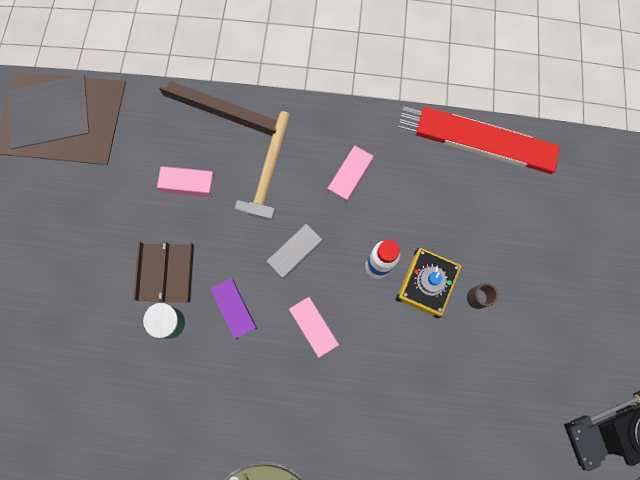

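View pics/side0.png

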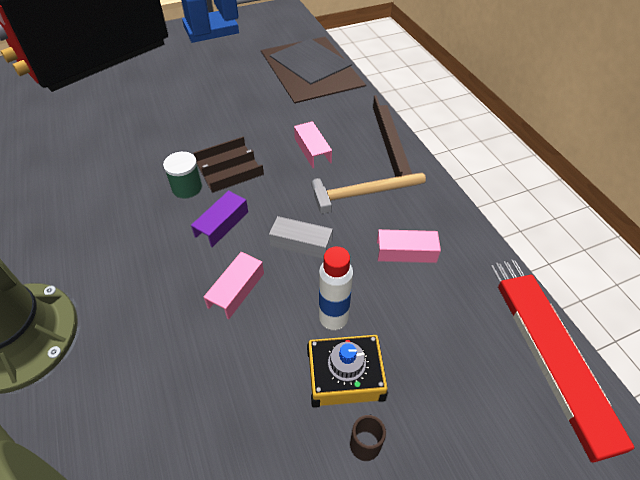

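Top view (image up is +x, left is +y): bright cover at about (295,251), pair at (165,272), tin at (162,321), remote at (430,282) with the red dot left at (417,272) and the green dot right at (449,283), can at (385,258), stub at (483,295). Next I zoom in on the remote.

```bash
python3 - <<'E'
from h import *
a=np.load('/tmp/top0.npz');b=np.load('/tmp/side0.npz')
A=cv2.resize(a['p'][240:325,390:470],(400,425),interpolation=cv2.INTER_CUBIC)
B=cv2.resize(b['p'][325:410,300:390],(400,378),interpolation=cv2.INTER_CUBIC)
B=np.vstack([B,np.zeros((47,400,3),np.uint8)])
cv2.imwrite('pics/z.png',np.hstack([A,B])[:,:,::-1])
def hsv(p): return cv2.cvtColor(p,cv2.COLOR_RGB2HSV)
def cc(m): 
    n,l,s,c=cv2.connectedComponentsWithStats(m.astype(np.uint8)); return [(tuple(np.round(c[i],1)),s[i,4]) for i in range(1,n) if s[i,4]>4]
for n,im,(x0,x1,y0,y1) in(('top',a,(395,465,245,320)),('side',b,(300,390,330,410))):
    H=hsv(im['p']);h,s,v=[H[...,i].astype(int) for i in range(3)]
    box=np.zeros(h.shape,bool);box[y0:y1,x0:x1]=1
    for nm,m,z in(('red',((h<8)|(h>172))&(s>150)&(v>90),.052),('green',(h>45)&(h<85)&(s>120)&(v>80),.052),('blue',(h>98)&(h<125)&(s>130)&(v>80),.098),('yel',(h>18)&(h<35)&(s>150)&(v>90),.05)):
        for c,ar in cc(m&box): print(n,nm,c,ar,np.round(onz(n,[c],z)[0],4))
im=a['p'];d=a['d'];X=cloud('top',d);H=hsv(im)
# cover and pair by height
def rect(n,m,z):
    cs=cv2.findContours(m.astype(np.uint8),0,2)[0]; c=max(cs,key=cv2.contourArea)
    P=onz(n,c.reshape(-1,2),z)[:,:2]; r=cv2.minAreaRect((P*1000).astype(np.float32)); print(n,r)
box=np.zeros(d.shape,bool);box[215:285,260:330]=1
m=box&(H[...,1]<60)&(abs(X[...,2]-.04)<.012); print(m.sum(),X[m].mean(0)); rect('top',m,.04)
box[:]=0;box[235:310,128:200]=1
m=box&(X[...,2]>.022)&(X[...,2]<.04); 
m2=box&(X[...,2]<.022)
print(m.sum(),X[m].mean(0)); 
m=box&(H[...,0]<15)&(H[...,1]>60)&(X[...,2]<.05)
m=cv2.morphologyEx(m.astype(np.uint8),cv2.MORPH_CLOSE,np.ones((9,9))); rect('top',m,.03)
for n,bx in(('can',(360,405,230,280)),('stub',(465,500,280,312)),('tin',(140,190,298,345))):
    q=np.zeros(d.shape,bool);q[bx[2]:bx[3],bx[0]:bx[1]]=1;q&=X[...,2]>.03
    zt=np.percentile(X[q][:,2],90);q&=abs(X[...,2]-zt)<.012; print(n,zt,X[q].mean(0),q.sum())
E
```

```text
top red (np.float64(396.4), np.float64(250.8)) 50 [ 0.5908 -0.2179  0.052 ]
top red (np.float64(416.1), np.float64(270.9)) 17 [ 0.5518 -0.2638  0.052 ]
top green (np.float64(449.1), np.float64(282.2)) 20 [ 0.5352 -0.3369  0.052 ]
top blue (np.float64(434.2), np.float64(278.4)) 122 [ 0.532  -0.2945  0.098 ]
top yel (np.float64(423.5), np.float64(285.9)) 635 [ 0.5215 -0.2826  0.05  ]
side red (np.float64(347.5), np.float64(340.5)) 10 [ 0.5513 -0.2646  0.052 ]
side green (np.float64(357.0), np.float64(383.8)) 30 [ 0.5334 -0.3395  0.052 ]
side blue (np.float64(347.0), np.float64(353.3)) 258 [ 0.5295 -0.3044  0.098 ]
side yel (np.float64(347.1), np.float64(383.4)) 1283 [ 0.5195 -0.3321  0.05  ]
1288 [0.56983751 0.00154018 0.03993141]
top ((569.3705444335938, 1.2093582153320312), (52.176509857177734, 120.44593048095703), 50.75788497924805)
615 [0.49184024 0.28771534 0.02920247]
top ((491.9656066894531, 282.86920166015625), (130.5082550048828, 124.13426971435547), 5.108370304107666)
can 0.19155304687554708 [ 0.56027026 -0.18303789  0.1897454 ] 376
stub 0.07136896448368728 [ 0.51630571 -0.41443255  0.06792344] 218
tin 0.08242832866202332 [0.38358182 0.25795166 0.07980663] 963
```

View pics/z.png

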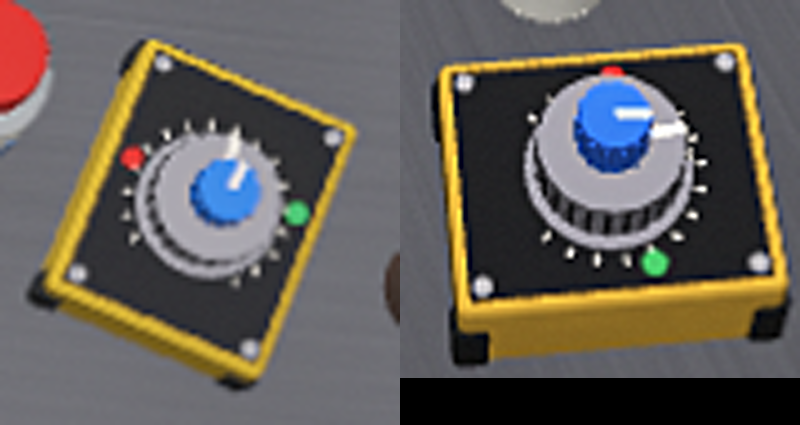

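Zoom: the outer line starts near crop (233,150) and the inner line runs (233,187)→(241,163). Both point roughly +x, with the red dot to the left and the green to the right. Next I compute angles about the axis.

```bash
python3 - <<'E'
from h import *
a=np.load('/tmp/top0.npz');b=np.load('/tmp/side0.npz')
S=np.array([[163,63],[333,137],[250,348],[77,272]])/5+[390,240]
S2=np.array([[464-400,83],[726-400,62],[760-400,263],[483-400,287]])*[90/400,85/378]+[300,325]
P=onz('top',S-.4,.051);P2=onz('side',S2-.4,.051);print(np.round(P,4),P[:,:2].mean(0),P2[:,:2].mean(0))
for Q in(P,P2):
    print('sides',np.linalg.norm(Q-np.roll(Q,1,0),axis=1)); e=Q[1]-Q[0];print('yaw of edge',np.degrees(np.arctan2(e[1],e[0])))
# fit circles: blue top + grey top
out={}
for n,im,(x0,x1,y0,y1) in(('top',a,(395,465,245,320)),('side',b,(300,390,330,410))):
    p=im['p'].astype(int);X=cloud(n,im['d']);g=np.zeros(p.shape[:2],bool);g[y0:y1,x0:x1]=1
    t=g&(abs(X[...,2]-.098)<.004);print(n,'blue top depth',t.sum(),X[t].mean(0))
    t=g&(abs(X[...,2]-.076)<.004);c=X[t][:,:2]
    if t.sum()>10:print('grey top hull',t.sum(),cv2.minEnclosingCircle((c*1000).astype(np.float32)))
    w=g&(p.min(2)>190)
    nn,l,s,c=cv2.connectedComponentsWithStats(w.astype(np.uint8))
    for i in range(1,nn):
        if s[i,4]>1:
            print('white',np.round(c[i],1),s[i,4],'z',np.median(X[...,2][l==i]),[np.round(onz(n,[c[i]],z)[0,:2],4) for z in(.0535,.076,.098)])
E
```

```text
[[ 0.5944 -0.2742  0.051 ]
 [ 0.5702 -0.3505  0.051 ]
 [ 0.4753 -0.3206  0.051 ]
 [ 0.4996 -0.2441  0.051 ]] [ 0.5348781  -0.29734627] [ 0.53297247 -0.30044481]
sides [0.09937877 0.08003864 0.0994743  0.08020202]
yaw of edge -107.56015070379921
sides [0.08004617 0.10025704 0.07997046 0.09975589]
yaw of edge -17.61414743791808
top blue top depth 123 [ 0.53278674 -0.29680377  0.0979359 ]
grey top hull 353 ((534.21435546875, -297.4689025878906), 27.90245246887207)
white [422.7 252.7] 3 z 0.05211118101298995 [array([ 0.5929, -0.2748]), array([ 0.588 , -0.2707]), array([ 0.5832, -0.2666])]
white [436.2 268.8] 12 z 0.07602294452543779 [array([ 0.5609, -0.3067]), array([ 0.5566, -0.302 ]), array([ 0.5524, -0.2974])]
white [437.3 274.7] 10 z 0.09960116940091845 [array([ 0.5484, -0.3099]), array([ 0.5444, -0.3051]), array([ 0.5404, -0.3004])]
white [405.5 294. ] 2 z 0.052518195201402884 [array([ 0.4994, -0.2448]), array([ 0.4963, -0.2413]), array([ 0.4933, -0.2378])]
side blue top depth 211 [ 0.53254684 -0.30068605  0.09743623]
grey top hull 561 ((533.0261840820312, -300.24151611328125), 27.4
[... 701 characters left out ...]
0.561 , -0.3209]), array([ 0.5548, -0.3291]), array([ 0.5488, -0.337 ])]
white [365.5 373. ] 2 z 0.0496511496738401 [array([ 0.5535, -0.3289]), array([ 0.5476, -0.3368]), array([ 0.5418, -0.3445])]
white [338.  381.5] 2 z 0.047003550283627904 [array([ 0.5067, -0.3249]), array([ 0.5023, -0.3329]), array([ 0.4979, -0.3407])]
white [344. 383.] 3 z 0.05029062095880654 [array([ 0.5145, -0.3308]), array([ 0.5098, -0.3386]), array([ 0.5052, -0.3463])]
white [380.2 383.4] 5 z 0.049909456062905866 [array([ 0.5673, -0.3537]), array([ 0.561 , -0.3608]), array([ 0.5548, -0.3678])]
white [318. 389.] 9 z 0.050844568478551455 [array([ 0.4726, -0.324 ]), array([ 0.4692, -0.3321]), array([ 0.4659, -0.34  ])]
```

Request:
drive_tool(
  moves=[1.5,-0.6,0,-0.3,87,3.0,-1.25,0,-0.6,87,4.5,-1.9,0,-0.9,87,6.0,-2.5,0,-1.2,87,7.4,-3.1,0,-1.43,87],
)

```text
time_s: 0.72
tool_pos: [0.4898, -0.3507, 0.1844]
tool_rot: [-180.0, 0.0, 40.0]
force: [1.1, -0.8, 0.0]
grip_width: 0.0871
grasp_force: 0.0
```

Request:
drive_tool(
  moves=[1.0,-0.17,0,0,87,1.68,-0.28,0.3,0,87,1.68,-0.28,0.8,0,87,1.68,-0.28,1.0,0,87,1.68,-0.28,1.0,0,87],
)

```text
time_s: 1.35
tool_pos: [0.5314, -0.3022, 0.1435]
tool_rot: [-179.9, 0.1, 39.8]
force: [0.6, -0.8, 0.6]
grip_width: 0.0871
grasp_force: 0.0
```

```bash
python3 - <<'E'
from h import *
p,d=take('side','s1');q,e=take('top','t1')
cv2.imwrite('pics/s1z.png',np.hstack([cv2.resize(p[250:430,250:450],(400,360)),cv2.resize(q[180:360,340:540],(400,360))])[:,:,::-1])
o=env.get_obs();print(o['tool_pos'],o['tool_rot'],o['qpos'])
E
```

```text
[ 0.53260957 -0.30210978  0.1450332 ] [1.79970069e+02 1.91767898e-02 3.98221117e+01] [ 41.99628133  16.00158372 -17.94236656  91.42093107   5.1164015
  73.36256322 -26.93784753]
```

View pics/s1z.png

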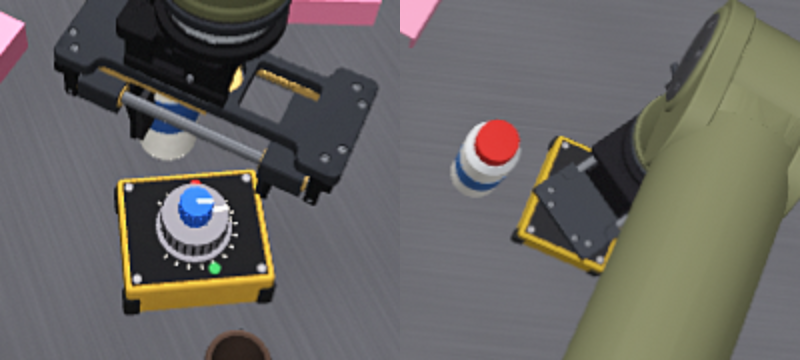

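The hand is above the knob, its body well clear of the can. Descending now; I'll close after checking the force.

Request:
drive_tool(
  moves=[0.05,-0.02,0.7,0,87,0.05,-0.02,1.3,0,87,0.05,-0.02,1.8,0,87,0.05,-0.02,2.12,0,87,0.05,-0.02,2.12,0,70],
)

```text
time_s: 2.08
tool_pos: [0.5337, -0.2987, 0.0592]
tool_rot: [-179.9, 0.0, 39.9]
force: [-0.4, -0.4, -0.4]
grip_width: 0.0825
grasp_force: 0.0
```

Request:
drive_tool(
  moves=[0,0,0,0,56,0,0,0,0,45,0,0,0,0,45,0,0,0,0,45,0,0,0,0,45],
  squeeze=20,
)

```text
time_s: 2.7
tool_pos: [0.5344, -0.2987, 0.06]
tool_rot: [180.0, 0.0, 40.0]
force: [0.2, 0.5, 0.4]
grip_width: 0.0461
grasp_force: 0.0
```

```bash
python3 - <<'E'
from h import *
p,d=take('side','s2')
cv2.imwrite('pics/s2z.png',cv2.resize(p[290:410,270:430],(800,600),interpolation=cv2.INTER_CUBIC)[:,:,::-1])
o=env.get_obs();print(o['tool_pos'],o['grip_width'],o['grasp_force'],o['force'])
E
```

```text
[ 0.5343062  -0.29877315  0.06002687] 0.04562937039454075 0.0 [ 0.29494588 -1.04091357 -0.61137584]
```

View pics/s2z.png

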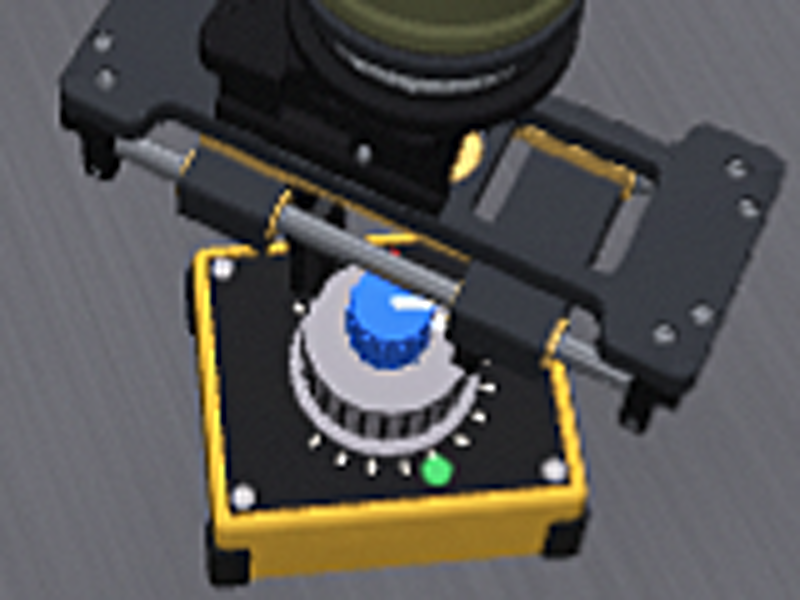

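```bash
python3 - <<'E'
from h import *
T=np.array([.5344,-.2988]);y=np.radians(40);tx=np.array([np.cos(y),np.sin(y)]);ty=np.array([np.sin(y),-np.cos(y)])
f=lambda P:np.round((proj('side',P)-[270,290])*5).tolist()
for s in(-1,1):
    for k in(.023,.038):
        for dx in(-.0095,.0095): print(s,k,dx,[f([*(T+s*k*ty+dx*tx),z]) for z in(.06,.08,.11)])
print('axis',[f([.533,-.3003,z]) for z in(.05,.076,.098)])
E
```

```text
-1 0.023 -0.0095 [[[309.0, 341.0]], [[311.0, 314.0]], [[313.0, 272.0]]]
-1 0.023 0.0095 [[[335.0, 294.0]], [[337.0, 266.0]], [[340.0, 223.0]]]
-1 0.038 -0.0095 [[[268.0, 322.0]], [[269.0, 295.0]], [[270.0, 252.0]]]
-1 0.038 0.0095 [[[294.0, 275.0]], [[295.0, 247.0]], [[297.0, 203.0]]]
1 0.023 -0.0095 [[[438.0, 403.0]], [[442.0, 377.0]], [[449.0, 336.0]]]
1 0.023 0.0095 [[[462.0, 353.0]], [[467.0, 327.0]], [[475.0, 285.0]]]
1 0.038 -0.0095 [[[481.0, 423.0]], [[486.0, 397.0]], [[494.0, 357.0]]]
1 0.038 0.0095 [[[505.0, 373.0]], [[510.0, 347.0]], [[519.0, 305.0]]]
axis [[[382.0, 366.0]], [[386.0, 332.0]], [[390.0, 301.0]]]
```

```bash
python3 - <<'E'
from h import *
b=np.load('/tmp/s2.npz');X=cloud('side',b['d']);p=b['p'].astype(int)
y=np.radians(40);tx=np.array([np.cos(y),np.sin(y)]);ty=np.array([np.sin(y),-np.cos(y)]);T=np.array([.5344,-.2988])
def at(u,v):
    P=X[int(round(290+v/5)),int(round(270+u/5))];L=P[:2]-T
    return (u,v),np.round(P,4).tolist(),'local',round(L@tx*1000,1),round(L@ty*1000,1)
for u,v in[(305,245),(302,280),(305,300),(460,340),(465,360),(480,350),(475,365),(230,200),(510,320),(360,250),(100,160),(635,405),(90,90),(700,370),(720,160),(390,300),(380,340)]:print(*at(u,v))
m=np.zeros((480,640),bool);m[330:375,325:385]=1
m&=(p.max(2)<70)&(X[...,2]>.058)&(X[...,2]<.125)
L=X[...,:2]-T;l=np.c_[(L@tx)[m],(L@ty)[m],X[...,2][m]]*1000
for s in(-1,1):
    q=l[l[:,1]*s>22]; print(s,len(q),np.percentile(q,[2,50,98],axis=0).round(1).tolist())
E
```

```text
(305, 245) [0.5093, -0.2866, 0.1292] local -11.4 -25.4
(302, 280) [0.5081, -0.2869, 0.1071] local -12.5 -26.0
(305, 300) [0.5188, -0.2695, 0.0511] local 6.9 -32.5
(460, 340) [0.5266, -0.3503, 0.1752] local -39.1 34.5
(465, 360) [0.5444, -0.3293, 0.1041] local -11.9 29.8
(480, 350) [0.5305, -0.3549, 0.1748] local -39.1 40.5
(475, 365) [0.5458, -0.3329, 0.1068] local -13.2 33.5
(230, 200) [0.4818, -0.2943, 0.191] local -37.4 -37.3
(510, 320) [0.5374, -0.3562, 0.1905] local -34.6 45.9
(360, 250) [0.51, -0.3196, 0.1855] local -32.0 0.3
(100, 160) [0.4546, -0.2629, 0.18] local -38.1 -78.8
(635, 405) [0.559, -0.3884, 0.1839] local -38.7 84.5
(90, 90) [0.455, -0.2578, 0.2108] local -34.5 -82.4
(700, 370) [0.6467, -0.3255, 0.0002] local 68.9 92.6
(720, 160) [0.6054, -0.3438, 0.21] local 25.5 80.1
(390, 300) [0.5328, -0.3007, 0.0999] local -2.5 0.4
(380, 340) [0.5252, -0.3103, 0.0964] local -14.5 2.9
-1 48 [[-13.2, -29.9, 62.8], [-11.7, -25.9, 112.0], [-4.8, -22.1, 124.5]]
1 40 [[-15.7, 23.3, 63.3], [-11.5, 27.5, 98.8], [-4.4, 33.6, 111.4]]
```

```bash
python3 - <<'E'
from h import *
y=np.radians(40);tx=np.array([np.cos(y),np.sin(y)]);ty=np.array([np.sin(y),-np.cos(y)])
for tag,T,z0 in(('s1',[.532,-.3022],.144),('s2',[.5344,-.2988],.06)):
    X=cloud('side',np.load(f'/tmp/{tag}.npz')['d']);L=X[...,:2]-np.array(T);lx=L@tx;ly=L@ty;z=X[...,2]
    for s in(-1,1):
        m=(abs(lx)<.02)&(ly*s>.018)&(ly*s<.065)&(z>.079)
        h,e=np.histogram(z[m],np.arange(.08,.30,.01)); print(tag,s,'tip dz',z[m].min()-z0,dict((round(a,2),int(n)) for a,n in zip(e,h) if n))
        k=m&(z<z[m].min()+.03);print('  local',np.percentile(lx[k],[5,95]).round(3),np.percentile(ly[k],[5,95]).round(3))
K=np.load('/tmp/top0.npz');X=cloud('top',K['d']);m=(abs(X[...,0]-.281)<.15)&(abs(X[...,1]+.585)<.15)&(X[...,2]>.1)
print(np.percentile(X[...,2][m],[0,5,20,50,80,99]).round(3))
E
```

```text
s1 -1 tip dz 0.03598117123113223 {np.float64(0.17): 1, np.float64(0.18): 34, np.float64(0.19): 38, np.float64(0.2): 42, np.float64(0.21): 33, np.float64(0.22): 17, np.float64(0.23): 26, np.float64(0.24): 13, np.float64(0.25): 8, np.float64(0.26): 3}
  local [-0.013  0.002] [-0.051 -0.042]
s1 1 tip dz 0.03487441973685482 {np.float64(0.17): 1, np.float64(0.18): 22, np.float64(0.19): 26, np.float64(0.2): 6, np.float64(0.27): 279, np.float64(0.28): 171}
  local [-0.014 -0.01 ] [0.046 0.054]
s2 -1 tip dz 0.03688634798852336 {np.float64(0.09): 4, np.float64(0.1): 28, np.float64(0.11): 21, np.float64(0.12): 28, np.float64(0.13): 9, np.float64(0.14): 20, np.float64(0.15): 10, np.float64(0.16): 3, np.float64(0.17): 4, np.float64(0.2): 25, np.float64(0.21): 28, np.float64(0.22): 28, np.float64(0.25): 3, np.float64(0.26): 146, np.float64(0.27): 10}
  local [-0.013  0.004] [-0.03  -0.021]
s2 1 tip dz 0.036535053219659386 {np.float64(0.09): 6, np.float64(0.1): 14, np.float64(0.11): 4, np.float64(0.16): 1, np.float64(0.17): 9, np.float64(0.18): 51, np.float64(0.19): 395, np.float64(0.2): 160, np.float64(0.21): 86, np.float64(0.22): 2, np.float64(0.23): 1, np.float64(0.24): 2, np.float64(0.26): 6, np.float64(0.27): 108, np.float64(0.28): 7}
  local [-0.013 -0.01 ] [0.026 0.034]
[0.219 0.302 0.327 0.335 0.391 0.421]
```

Depth shows the fingertips really are about 37 mm above the reported TCP height (in both the raised and lowered pose), while laterally they are centred. So they closed above the grip without touching it. I'll allow for 37 mm: open, descend to a true tip height of about 60 mm, then close.

Request:
drive_tool(
  moves=[0,0,0,0,75,0,0,0,0,75,0,0,0,0,75,0,0,0,0,75,0,0,0,0,75],
)

```text
time_s: 3.38
tool_pos: [0.5343, -0.2987, 0.0599]
tool_rot: [180.0, 0.0, 40.0]
force: [-0.2, 0.4, 0.0]
grip_width: 0.0743
grasp_force: 0.0
```

Request:
drive_tool(
  moves=[0,0,0.3,0,75,0,0,0.6,0,75,0,0,0.8,0,75,0,0,0.91,0,75,0,0,0.91,0,75],
)

```text
time_s: 4.0
tool_pos: [0.5341, -0.2986, 0.0231]
tool_rot: [-180.0, 0.0, 40.0]
force: [-0.2, 0.9, -0.2]
grip_width: 0.075
grasp_force: 0.0
```

Request:
drive_tool(
  moves=[0,0,0,0,60,0,0,0,0,50,0,0,0,0,45,0,0,0,0,45,0,0,0,0,45],
  squeeze=20,
)

```text
time_s: 4.62
tool_pos: [0.5334, -0.2975, 0.0237]
tool_rot: [-179.8, 0.0, 40.0]
force: [-4.4, 3.2, 4.8]
grip_width: 0.0535
grasp_force: 20.0
```

Gripped: width 53.5 mm at 20 N. Now turning it 74° CCW.

Request:
drive_tool(
  moves=[0,0,0,-0.8,45,0,0,0,-1.6,45,0,0,0,-2.4,45,0,0,0,-3.2,45,0,0,0,-4.0,45],
)

```text
time_s: 5.25
tool_pos: [0.5331, -0.2974, 0.0237]
tool_rot: [-179.8, -0.1, 80.2]
force: [-3.8, 3.8, 5.2]
grip_width: 0.0529
grasp_force: 20.0
```

Request:
drive_tool(
  moves=[0,0,0,-0.8,45,0,0,0,-1.6,45,0,0,0,-2.4,45,0,0,0,-3.2,45,0,0,0,-3.4,45],
)

```text
time_s: 5.88
tool_pos: [0.533, -0.2975, 0.0237]
tool_rot: [-179.9, -0.2, 114.1]
force: [-5.2, 3.6, 6.2]
grip_width: 0.0535
grasp_force: 20.0
```

```bash
cat > lines.py <<'E'
from h import *
import sys
p,d=take('side',sys.argv[1]);X=cloud('side',d);ax=np.array([.533,-.3003])
g=np.zeros(d.shape,bool);g[325:410,300:390]=1
w=g&(p.min(2)>175)&(p.max(2).astype(int)-p.min(2)<50)
n,l,s,c=cv2.connectedComponentsWithStats(w.astype(np.uint8))
for i in range(1,n):
    z=np.median(X[...,2][l==i])
    for zz in(.076,.098):
        q=onz('side',[c[i]],zz)[0,:2]-ax
        if abs(z-zz)<.006 and np.hypot(*q)<.032: print(s[i,4],c[i].round(1),'z',round(z,3),'r',round(np.hypot(*q),4),'ang',round(np.degrees(np.arctan2(q[1],q[0])),1))
for nm,k in(('can',((.560,-.183),.19)),):
    pass
o=env.get_obs();print(o['time_s'],o['tool_pos'],o['tool_rot'],o['force'],o['grip_width'],o['grasp_force'],o['qpos'].round(1) if hasattr(o['qpos'],'round') else o['qpos'])
E
python3 lines.py s3
```

```text
12 [357.6 349.1] z 0.076 r 0.0213 ang 13.7
65 [359.3 362.5] z 0.076 r 0.0215 ang -52.0
5.925 [ 0.53301367 -0.29743487  0.02374653] [-1.79888111e+02 -1.59792882e-01  1.14107258e+02] [-5.57318161  4.42435525  5.81113833] 0.05339110150499731 20.00064790248871 [ 51.2  23.9 -30.1  98.1  13.3  61.7  41. ]
```

Request:
drive_tool(
  moves=[0,0,0,0,75,0,0,0,0,75,0,0,0,0,75,0,0,0,0,75,0,0,0,0,75],
)

```text
time_s: 6.55
tool_pos: [0.5344, -0.2988, 0.0235]
tool_rot: [180.0, 0.0, 114.0]
force: [0.8, 0.3, 0.2]
grip_width: 0.0746
grasp_force: 0.0
```

Request:
drive_tool(
  moves=[0,0,-0.4,0,75,0,0,-1.0,0,75,0,0,-1.4,0,75,0,0,-1.8,0,75,0,0,-1.8,0,75],
)

```text
time_s: 7.18
tool_pos: [0.5353, -0.2992, 0.0973]
tool_rot: [179.9, 0.1, 114.0]
force: [0.5, -0.5, -0.7]
grip_width: 0.0748
grasp_force: 0.0
```

```bash
python3 lines.py s4; python3 - <<'E'
import numpy as np,cv2
p=np.load('/tmp/s4.npz')['p'];cv2.imwrite('pics/s4z.png',cv2.resize(p[290:410,270:430],(800,600),interpolation=cv2.INTER_CUBIC)[:,:,::-1])
E
```

```text
270 [353.7 361.8] z 0.075 r 0.0136 ang -66.0
7.225 [ 0.53451174 -0.29888529  0.09604247] [1.79980849e+02 5.29805562e-02 1.13953120e+02] [0.18744646 0.256358   0.13336589] 0.07512820959065347 0.0 [ 52.2  19.9 -31.   94.3  10.8  68.8  42.7]
```

View pics/s4z.png

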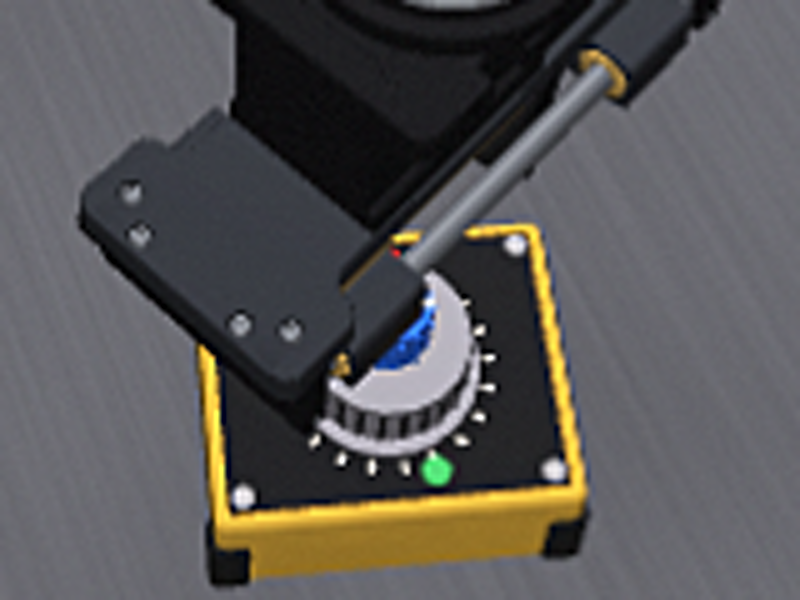

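The gripper hides the lines, so I'll raise it clear and look again.

Request:
drive_tool(
  moves=[0,0,-1.2,0,75,0,0,-2.4,0,75,0,0,-3.5,0,75,0,0,-3.5,0,75],
)

```text
time_s: 7.72
tool_pos: [0.5361, -0.2993, 0.2388]
tool_rot: [179.8, 0.3, 114.0]
force: [0.2, 0.2, -0.2]
grip_width: 0.0746
grasp_force: 0.0
```

```bash
python3 lines.py s5; python3 - <<'E'
import numpy as np,cv2
p=np.load('/tmp/s5.npz')['p'];cv2.imwrite('pics/s5z.png',cv2.resize(p[310:410,285:405],(720,600),interpolation=cv2.INTER_CUBIC)[:,:,::-1])
E
```

```text
490 [347.1 358.4] z 0.076 r 0.0036 ang -118.9
7.775 [ 0.53483235 -0.29888066  0.2362362 ] [1.79947719e+02 8.83963761e-02 1.13959432e+02] [-1.36404005  0.1251812  -0.65005163] 0.07511265420298702 0.0 [ 52.7  15.2 -31.9  83.5   8.   83.5  44.8]
```

View pics/s5z.png

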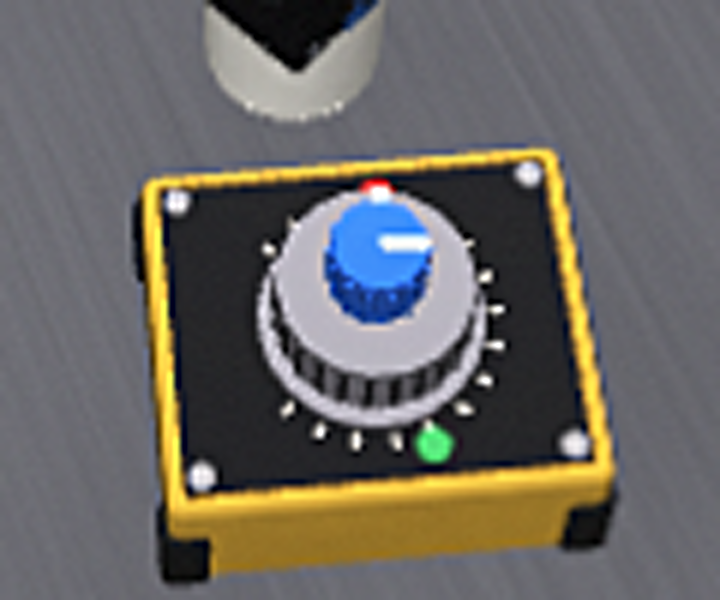

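The outer line's tip is at crop (379,194), right in front of the red dot at (378,186), and the inner line is unchanged. I'll quantify both angles.

```bash
python3 - <<'E'
from h import *
ax=np.array([.533,-.3003])
for u,v,z in((379,194,.076),(405,242,.098),(432,242,.098),(378,185,.052),(435,445,.052)):
    q=onz('side',[[285+u/6-.4,310+v/6-.4]],z)[0,:2]-ax;print(z,np.hypot(*q),np.degrees(np.arctan2(q[1],q[0])))
E
```

```text
0.076 0.02535683538315341 63.28229785530724
0.098 0.006518802332539226 -17.855852111863463
0.098 0.01353051378929812 -20.35687432889621
0.052 0.040237362758632114 62.63102549796485
0.052 0.03918880559764885 -89.19918029671925
```

Request:
drive_tool(
  moves=[0.03,-0.02,1.4,0,60,0.03,-0.02,2.8,0,60,0.03,-0.02,4.0,0,60,0.03,-0.02,4.5,0,60,0.03,-0.02,4.5,0,50],
)

```text
time_s: 8.4
tool_pos: [0.5317, -0.2972, 0.0536]
tool_rot: [-179.9, -0.2, 114.0]
force: [0.3, 0.1, 1.2]
grip_width: 0.0556
grasp_force: 0.0
```

Request:
drive_tool(
  moves=[0,0,0.15,0,45,0,0,0.28,0,45,0,0,0.28,0,36,0,0,0.28,0,36,0,0,0.28,0,36],
)

```text
time_s: 9.02
tool_pos: [0.5333, -0.2981, 0.0447]
tool_rot: [180.0, 0.0, 114.0]
force: [-0.6, -0.2, 0.4]
grip_width: 0.0363
grasp_force: 0.0
```

Request:
drive_tool(
  moves=[0,0,0,0,15,0,0,0,0,15,0,0,0,0,15,0,0,0,0,15,0,0,0,0,15],
  squeeze=12,
)

```text
time_s: 9.65
tool_pos: [0.5333, -0.2979, 0.0444]
tool_rot: [180.0, 0.0, 114.0]
force: [0.4, 0.6, 0.3]
grip_width: 0.0262
grasp_force: 12.0
```

Gripped the inner knob (26 mm). Turning it 66.5° clockwise.

Request:
drive_tool(
  moves=[0,0,0,0.8,15,0,0,0,1.6,15,0,0,0,2.4,15,0,0,0,3.2,15,0,0,0,4.0,15],
)

```text
time_s: 10.28
tool_pos: [0.5331, -0.2979, 0.0444]
tool_rot: [-180.0, 0.0, 73.7]
force: [-0.7, -0.1, 0.1]
grip_width: 0.0254
grasp_force: 12.0
```

Request:
drive_tool(
  moves=[0,0,0,0.8,15,0,0,0,1.6,15,0,0,0,2.4,15,0,0,0,2.65,15,0,0,0,2.65,15],
)

```text
time_s: 10.9
tool_pos: [0.533, -0.2979, 0.0444]
tool_rot: [-180.0, 0.0, 47.5]
force: [-0.7, 0.5, 1.4]
grip_width: 0.0258
grasp_force: 12.0
```

Request:
drive_tool(
  moves=[0,0,0,0,15,0,0,0,0,45,0,0,0,0,45,0,0,0,0,45,0,0,0,0,45],
)

```text
time_s: 11.52
tool_pos: [0.533, -0.298, 0.0443]
tool_rot: [-180.0, 0.0, 47.5]
force: [0.1, -0.2, -0.5]
grip_width: 0.0442
grasp_force: 0.0
```

Request:
drive_tool(
  moves=[0,0,-0.8,0,50,0,0,-2.0,0,60,0,0,-3.2,0,70,0,0,-4.4,0,80,0,0,-4.8,0,80],
)

```text
time_s: 12.15
tool_pos: [0.5346, -0.2985, 0.2401]
tool_rot: [179.7, -0.1, 47.5]
force: [0.8, 1.0, -0.2]
grip_width: 0.0778
grasp_force: 0.0
```

```bash
python3 lines.py s6; python3 - <<'E'
import numpy as np,cv2
p=np.load('/tmp/s6.npz')['p'];cv2.imwrite('pics/s6z.png',cv2.resize(p[310:410,285:405],(720,600),interpolation=cv2.INTER_CUBIC)[:,:,::-1])
E
```

```text
469 [346.8 358.9] z 0.076 r 0.0044 ang -123.6
15 [349.7 353.7] z 0.098 r 0.0063 ang -89.6
12.2 [ 0.53467748 -0.2986259   0.24050682] [ 1.79659727e+02 -6.49495594e-02  4.74593467e+01] [0.38498419 0.11514023 0.55183476] 0.07867282695951894 0.0 [ 43.5  13.5 -20.3  83.7   4.7  83.3 -19.3]
```

View pics/s6z.png

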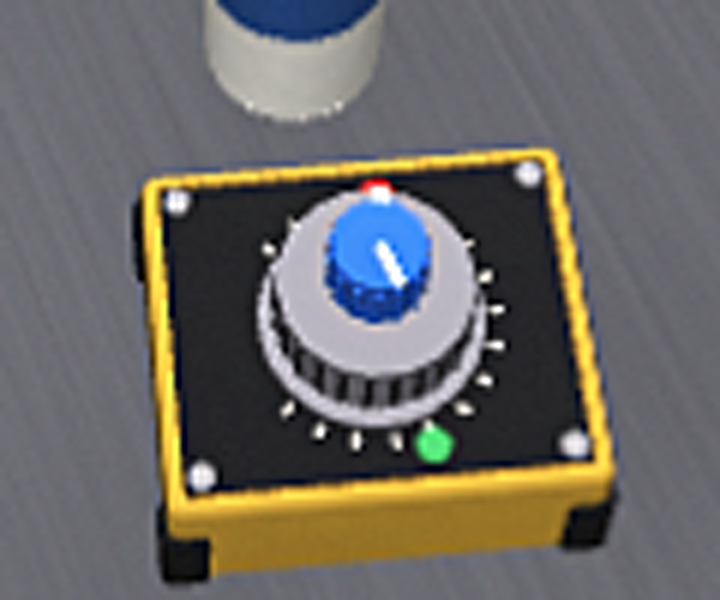

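The inner line now runs from crop (380,243) to (403,285) towards the green dot at (435,445), and the outer line is still at red. I'll check the inner direction, and measure cover and pair poses.

```bash
python3 - <<'E'
from h import *
f=lambda u,v:onz('side',[[285+u/6-.4,310+v/6-.4]],.098)[0,:2]
for a,b in(((380,242),(432,242)),((380,243),(403,285))):
    e=f(*b)-f(*a);print(e,np.degrees(np.arctan2(e[1],e[0])))
for n,bx in(('top',(260,330,215,285)),('side',(262,340,205,255))):
    D=np.load(f'/tmp/{n}0.npz');X=cloud(n,D['d']);H=cv2.cvtColor(D['p'],cv2.COLOR_RGB2HSV)
    m=np.zeros((480,640),bool);m[bx[2]:bx[3],bx[0]:bx[1]]=1
    m&=(X[...,2]>.035)&(X[...,2]<.046)&(H[...,1]<70)
    c=max(cv2.findContours(m.astype(np.uint8),0,2)[0],key=cv2.contourArea).reshape(-1,2)
    P=onz(n,c,.04)[:,:2];r=cv2.minAreaRect((P*1000).astype(np.float32));B=cv2.boxPoints(r);e=[B[1]-B[0],B[2]-B[1]];e=max(e,key=lambda v:v@v)
    print('cover',n,r,'long axis',np.degrees(np.arctan2(e[1],e[0]))%180)
for n,bx in(('top',(128,200,235,310)),('side',(190,270,130,195))):
    D=np.load(f'/tmp/{n}0.npz');X=cloud(n,D['d']);m=np.zeros((480,640),bool);m[bx[2]:bx[3],bx[0]:bx[1]]=1
    m&=(abs(X[...,2]-.03)<.003)&(D['p'].max(2)<110) if n=='side' else (abs(X[...,2]-.03)<.005)
    nn,l,s,c=cv2.connectedComponentsWithStats(m.astype(np.uint8))
    for i in range(1,nn):
        if s[i,4]>25:
            v,u=np.nonzero(l==i);P=onz(n,np.c_[u,v],.03)[:,:2].astype(np.float32);q=cv2.fitLine(P,2,0,.001,.001).ravel();t=(P-q[2:])@q[:2]
            print('wall',n,s[i,4],'ang',np.degrees(np.arctan2(q[1],q[0])).round(1),'len',np.ptp(t).round(4),'mid',(q[2:]+q[:2]*(t.max()+t.min())/2).round(4))
E
```

```text
[ 0.01248087 -0.00521354] -22.671404654066702
[ 0.00052599 -0.01296487] -87.67674686419542
cover top ((569.75537109375, 1.6819229125976562), (50.842628479003906, 120.52409362792969), 50.85356521606445) long axis 140.85358
cover side ((568.2255859375, -1.2979393005371094), (54.815521240234375, 120.7833251953125), 50.74249267578125) long axis 140.7425
wall top 153 ang 4.9 len 0.1296 mid [0.4879 0.3429]
wall top 250 ang 5.0 len 0.127 mid [0.4935 0.2854]
wall top 133 ang 6.2 len 0.1307 mid [0.4982 0.2278]
wall side 95 ang 5.2 len 0.1276 mid [0.487  0.3384]
wall side 136 ang 5.0 len 0.1295 mid [0.492  0.2807]
wall side 97 ang 4.8 len 0.1222 mid [0.4934 0.2224]
```

Inner at −87.7° against green's −89.4°, so both knobs are done. Moving to the cover at (0.569, 0.001), long axis 140.8°.

Request:
drive_tool(
  moves=[1.22,-0.89,0,-0.94,80,2.44,-1.77,0,-1.88,80,3.66,-2.66,0,-2.82,80,4.88,-3.54,0,-3.76,80,6.1,-4.43,0,-4.7,80],
)

```text
time_s: 12.82
tool_pos: [0.5666, 0.0033, 0.2344]
tool_rot: [-179.9, -0.0, 94.8]
force: [2.2, 0.4, 0.4]
grip_width: 0.0801
grasp_force: 0.0
```

Request:
drive_tool(
  moves=[0,0,0,-0.9,80,0,0,0.5,-1.85,80,0,0,1.5,-2.8,80,0,0,2.5,-3.7,80,0,0,3.5,-4.63,80],
)

```text
time_s: 13.45
tool_pos: [0.5661, 0.0016, 0.0933]
tool_rot: [-179.9, -0.1, 141.1]
force: [0.3, -0.6, -0.9]
grip_width: 0.0803
grasp_force: 0.0
```

Request:
drive_tool(
  moves=[0,0,0,0,80,0,0,0,0,80],
)

```text
time_s: 13.7
tool_pos: [0.5679, 0.0019, 0.0969]
tool_rot: [180.0, 0.0, 140.6]
force: [-0.0, -0.0, 1.0]
grip_width: 0.0802
grasp_force: 0.0
```

Request:
drive_tool(
  moves=[-0.03,0,1.0,0,80,-0.03,0,1.8,0,80,-0.03,0,2.4,0,80,-0.03,0,2.8,0,80,-0.03,0,2.94,0,80],
)

```text
time_s: 14.32
tool_pos: [0.569, 0.0009, -0.021]
tool_rot: [180.0, 0.0, 140.7]
force: [0.2, -0.1, 0.7]
grip_width: 0.0799
grasp_force: 0.0
```

Request:
drive_tool(
  moves=[0,0,0,0,65,0,0,0,0,50,0,0,0,0,40,0,0,0,0,40,0,0,0,0,40],
  squeeze=30,
)

```text
time_s: 14.95
tool_pos: [0.5691, 0.0011, -0.0207]
tool_rot: [179.9, 0.1, 140.8]
force: [0.2, -0.1, 1.7]
grip_width: 0.05
grasp_force: 30.0
```

Request:
drive_tool(
  moves=[0,0,0,0,40,0,0,-0.2,0,40,0,0,-1.0,0,40,0,0,-2.0,0,40,0,0,-2.6,0,40],
)

```text
time_s: 15.58
tool_pos: [0.5681, 0.0007, 0.0839]
tool_rot: [-180.0, 0.0, 140.8]
force: [-0.0, -0.6, -5.3]
grip_width: 0.0497
grasp_force: 30.0
```

Request:
drive_tool(
  moves=[1.19,0.85,-0.8,-0.89,40,2.38,1.71,-0.8,-1.77,40,3.57,2.56,-0.8,-2.66,40,4.76,3.42,-0.8,-3.54,40,5.95,4.27,-0.8,-4.43,40],
)

```text
time_s: 16.2
tool_pos: [0.4908, 0.2842, 0.114]
tool_rot: [-179.9, -0.1, -174.7]
force: [1.3, -0.9, -5.5]
grip_width: 0.0499
grasp_force: 30.0
```

Request:
drive_tool(
  moves=[0,0,0,0,40,0,0,0,0,40,0,0,0,0,40],
)

```text
time_s: 16.58
tool_pos: [0.4926, 0.2815, 0.114]
tool_rot: [-179.9, -0.1, -175.1]
force: [0.1, -0.2, -4.8]
grip_width: 0.05
grasp_force: 30.0
```

```bash
python3 - <<'E'
from h import *
p,d=take('side','s7');q,e=take('top','t7')
cv2.imwrite('pics/s7z.png',np.hstack([cv2.resize(p[60:240,120:320],(400,360)),cv2.resize(q[190:370,60:260],(400,360))])[:,:,::-1])
o=env.get_obs();print(o['tool_pos'],o['tool_rot'],o['qpos'])
E
```

```text
[0.49276129 0.28193858 0.114393  ] [-1.79941612e+02 -2.42259171e-02 -1.75110322e+02] [ 13.56783408  18.66774971 -54.36237186  98.81471193  16.02394783
  70.81928677  50.16891153]
```

View pics/s7z.png

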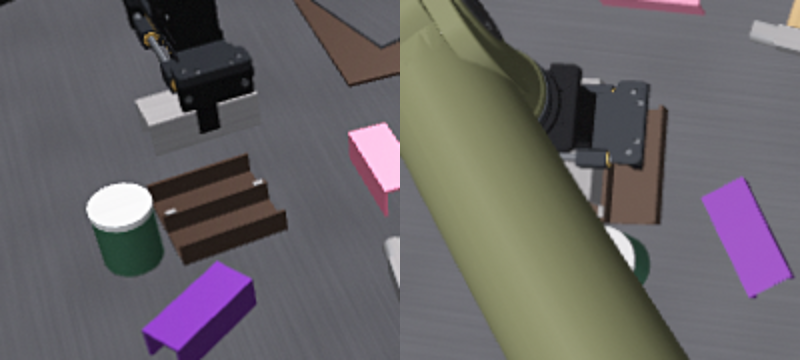

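The cover is held level above the pair. I'll check its centre and height against the pair in the same side camera before lowering.

```bash
python3 - <<'E'
from h import *
D=np.load('/tmp/s7.npz');X=cloud('side',D['d']);H=cv2.cvtColor(D['p'],cv2.COLOR_RGB2HSV)
m=np.zeros((480,640),bool);m[90:140,180:255]=1
m&=(H[...,1]<50)&(H[...,2]>110)&(X[...,2]>.1)
P=X[m];c,s=np.cos(np.radians(5)),np.sin(np.radians(5));L=P[:,:2]-[.4915,.2805];l=np.c_[L@[c,s],L@[-s,c],P[:,2]]
print(len(l),np.percentile(l,[1,5,50,95,99],axis=0).round(4))
k=l[:,1]<-.018;print('front face z',np.percentile(l[k,2],[1,99]),'y',np.median(l[k,1]),'x',np.percentile(l[k,0],[1,99]))
E
```

```text
330 [[-0.0588 -0.0278  0.1671]
 [-0.057  -0.0271  0.1722]
 [-0.0359 -0.0064  0.1747]
 [ 0.0371  0.0201  0.1764]
 [ 0.055   0.0229  0.1773]]
front face z [0.1716358  0.23633683] y -0.024747964171269832 x [-0.05831532  0.05747504]
```

Request:
drive_tool(
  moves=[0,0,0.8,0,40,0,0,1.6,0,40,0,0,2.3,0,40,0,0,2.8,0,40,0,0,3.05,0,40],
)

```text
time_s: 17.3
tool_pos: [0.4921, 0.2829, -0.0083]
tool_rot: [-180.0, -0.1, -175.0]
force: [-0.9, -0.5, -4.4]
grip_width: 0.0496
grasp_force: 30.0
```

Request:
drive_tool(
  moves=[0,0,0.08,0,40,0,0,0.14,0,40,0,0,0.18,0,40,0,0,0.21,0,40,0,0,0.21,0,40],
)

```text
time_s: 17.92
tool_pos: [0.4922, 0.2837, -0.0155]
tool_rot: [-180.0, 0.0, -174.9]
force: [-0.3, 0.7, -4.7]
grip_width: 0.0498
grasp_force: 30.0
```

Request:
drive_tool(
  moves=[0,0,0.02,0,40,0,0,0.035,0,40,0,0,0.035,0,40],
)

```text
time_s: 18.3
tool_pos: [0.4923, 0.2838, -0.0167]
tool_rot: [-180.0, 0.0, -174.9]
force: [-1.3, -1.0, 0.4]
grip_width: 0.0493
grasp_force: 30.0
```

Request:
drive_tool(
  moves=[0,0,0,0,54,0,0,0,0,60,0,0,0,0,62,0,0,0,0,62,0,0,0,0,62],
)

```text
time_s: 18.92
tool_pos: [0.4922, 0.2838, -0.0171]
tool_rot: [-180.0, 0.0, -174.9]
force: [0.2, -0.2, 0.2]
grip_width: 0.0618
grasp_force: 0.0
```

Request:
drive_tool(
  moves=[0,0,-0.3,0,62,0,0,-1.0,0,62,0,0,-2.2,0,62,0,0,-3.6,0,62,0,0,-5.0,0,62],
)

```text
time_s: 19.55
tool_pos: [0.4919, 0.2839, 0.1855]
tool_rot: [180.0, 0.1, -174.9]
force: [0.6, -0.7, 1.0]
grip_width: 0.062
grasp_force: 0.0
```

```bash
python3 - <<'E'
from h import *
p,d=take('side','s8');X=cloud('side',d);H=cv2.cvtColor(p,cv2.COLOR_RGB2HSV)
m=np.zeros((480,640),bool);m[110:200,180:280]=1
m&=(H[...,1]<50)&(H[...,2]>100)&(X[...,2]>.03)&(X[...,2]<.056)
c=max(cv2.findContours(m.astype(np.uint8),0,2)[0],key=cv2.contourArea).reshape(-1,2)
r=cv2.minAreaRect((onz('side',c,.044)[:,:2]*1000).astype(np.float32));print(r)
P=X[m];print('top z',np.median(P[:,2]));A=np.c_[P[:,:2],np.ones(len(P))];k=abs(P[:,2]-np.median(P[:,2]))<.005;print('slope',np.linalg.lstsq(A[k],P[k,2],rcond=None)[0])
cv2.imwrite('pics/s8z.png',np.hstack([cv2.resize(p[80:220,140:300],(400,350),interpolation=2),cv2.resize(p[260:470,270:430],(300,350),interpolation=2)])[:,:,::-1])
o=env.get_obs();print(o['time_s'],o['tool_pos'],o['force'],o['grip_width'])
E
```

```text
((490.0105895996094, 279.83807373046875), (122.19383239746094, 51.275211334228516), 5.351744174957275)
top z 0.043062141946949906
slope [-0.00157188 -0.00422618  0.04496543]
19.6 [0.49523833 0.28681428 0.19336666] [1.79331029 3.2618737  5.5087353 ] 0.062156244833355655
```

View pics/s8z.png

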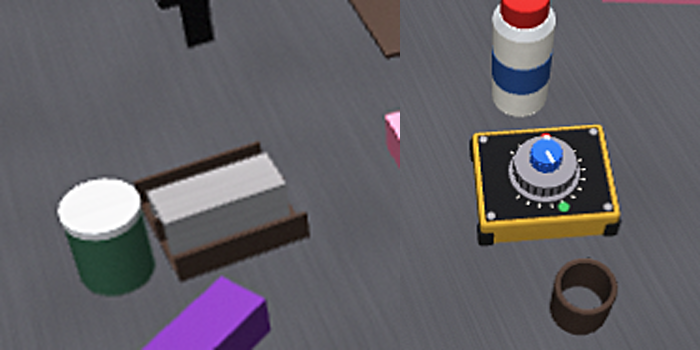

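The picture shows the cover seated over the seam, with both knobs set and the tin, can and stub in place. The cover's centre is about 1–2 mm from the pair's in the same camera, yaw is within 0.5°, it is level, and its top is at 43 mm. I'm handing in.

```bash
python3 -c "
from cell import env
print(env.sign_off())"
```

```text
the job is handed in; nothing more can be done
None
```

I handed the job in after about 20 s of robot time, with no verdict returned: the last images show the outer knob at red, the inner at green, the cover seated level within about 2 mm of centre, and the can, stub and tin in place; I did not re-check the hammer, but the arm never went near it.

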